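# Seat the mirror plate on its kinematic base

## Task

Lift the mirror plate off its rubber mat by the black handle bar and lay it on the kinematic base, so that its three ball feet settle fully home in the cone, in the groove and on the flat seat. The base's fine stage was left at an unknown setting, so feel for the seats gently: never bear down hard on the polished seats and never drop the plate on them. Once the plate sits home, let go of it, then swing the clamp fully round by its red knob so that the nose holds the plate down; leave the petri dish, the timer and the brown dropper bottle where they are.

Things in the scene. Friction and masses are not known exactly. Their poses are not given: they have to be found in the camera images.
- plate: Mirror plate: aluminium, 132 x 100 x 8 mm (x, y, z), 0.68 to 0.92 kg. Origin: centre of its underside, z up. Three 14 mm steel ball feet below, centres at z = -4 mm: on a flat surface the origin is 11 mm up. On top a black handle bar, a steel pad and a round mirror in a black mount, 54 mm tall, centred at (46, -4). It starts on a 4 mm black rubber mat
- base: Kinematic base, fixed to the bench: black foot 172 x 176 x 12 mm, on it a two-axis fine stage with micrometers, whose black top carries the steel seats and the clamp. Origin: bench level, under the middle of the seat set when the stage is centred; z up; x, y as the seated plate's. The stage is locked up to 10 mm off centre along base x and up to 10 mm along base y, unmeasured, never turned
- seats_nominal (a point): Fixed point of the base 58 mm over its origin. Seats, from here in base x, y (mm), stage centred: cone, 90 degree pit, mouth 11 mm wide, in a 50 mm disc at (-50, 32); groove, 90 degree vee along x, mouth 11 mm, in a block 50 along x by 48 at (50, 32); flat, 50 mm disc at (0, -36). Cone and groove seats have their tops at this height, the flat 2.7 mm lower. Seated, the plate is level
- clamp (a joint): Swing clamp, rad: 0 = closed on its stop, 1.5 to 1.9 = open at the start; opens anticlockwise from above; stays where left, moves with 1 to 5 N at the knob. In the seated plate's x, y its pivot is at (0, -86) mm; the red knob's axis, on the arm's tail, at (46 sin q, -86 - 46 cos q) mm for value q. Knob: upright, 15 mm wide, its barrel 28 to 54 mm above the seated plate's origin
- clamp_pad (a point): Centre of the top of the low steel pad on the plate, at (0, -8, 12) mm in its frame; the closed clamp's spring nose stands on it with about 3 N. A ramp on the pad's -x side lifts the nose as it swings in. The nose passes 2 mm over the top of a seated plate, and a plate that is not home blocks it
- ball_cone (a point): Centre of the ball foot that belongs in the cone, at (-50, 32, -4) mm in the plate's frame. Seated: 62.3 mm above the bench; riding on top of the cone seat: 65 mm. Balls and seats are polished (friction about 0.15): within about 3 mm of home the unheld plate slips in by its own weight
- ball_groove (a point): Centre of the ball foot that belongs in the groove, at (50, 32, -4) mm in the plate's frame. Seated: 62.3 mm above the bench; riding on top of the groove block: 65 mm
- ball_flat (a point): Centre of the ball foot that belongs on the flat, at (0, -36, -4) mm in the plate's frame. Seated: 62.3 mm above the bench
- handle (a point): Centre of the black handle bar, at (0, 6, 32) mm in the plate's frame: 52 mm long along plate x, 12 mm wide along y, 12 mm high, 18 mm clear over the plate's top. Grip it across its width from above
- petri_dish: Bystander: closed petri dish, 61 mm wide, 15 mm high; origin at the centre of its underside
- timer: Bystander: white bench timer with blue keys, 62 x 66 x 16 mm; origin at the centre of its underside
- oil_bottle: Bystander: small brown dropper bottle with a red teat, 29 mm wide, 77 mm tall; origin at the centre of its underside
Things that resemble listed ones, but are neither listed nor needed, are in the scene too. Of the things that look like the plate, take the one that is farthest to the robot's right at the start.

How it is judged:
On the way, in this order (a step that is already met when the one before it is completed fails the run):
1. the plate is lifted off its mat (height (world z) of plate above 0.045 m and contact force between the fingers and plate above 1 N), for 0.1 s.
2. all three balls are home in their seats and the plate is let go, the clamp still open (z of ball_cone in the frame of base between 0.0605 and 0.0632 m and z of ball_groove in the frame of base between 0.0605 and 0.0632 m and z of ball_flat in the frame of base between 0.0605 and 0.0632 m and x of ball_cone in the frame of base between -0.063 and -0.037 m and y of ball_cone in the frame of base between 0.019 and 0.045 m and angle between the x axis of plate and the x axis of base, either way round below 0.06 rad and contact force between the fingers and plate below 0.3 N and linear speed of plate below 0.01 m/s and value of joint clamp above 0.9 rad), for 0.3 s.
At the end, for the whole second after the job is handed in: All three ball centres between 60.5 and 63.2 mm above the bench (cone, groove and flat seated), the cone ball within 13 mm of its centred place in base x and y, the plate's x within 0.06 rad of the base's, at rest and untouched; clamp joint under 0.12 rad (z of ball_cone in the frame of base between 0.0605 and 0.0632 m and z of ball_groove in the frame of base between 0.0605 and 0.0632 m and z of ball_flat in the frame of base between 0.0605 and 0.0632 m and x of ball_cone in the frame of base between -0.063 and -0.037 m and y of ball_cone in the frame of base between 0.019 and 0.045 m and angle between the x axis of plate and the x axis of base, either way round below 0.06 rad and linear speed of plate below 0.01 m/s and contact force between the fingers and plate below 0.3 N and value of joint clamp below 0.12 rad).
It fails at once if the plate is pressed, knocked or dropped on the base with more than 25 N (contact force between plate and base above 25 N).
It fails at once if the plate is dropped: it falls free of the fingers faster than 0.3 m/s (linear speed of plate above 0.3 m/s and contact force between the fingers and plate below 0.3 N).
It fails at once if the plate is tipped more than 0.3 rad (angle between plate's own z axis and vertical above 0.3 rad).
It fails at once if a bystander is moved more than 15 mm (distance of any of petri_dish, timer, oil_bottle from where it was at the start of the episode above 0.015 m).
It also fails if it takes over 72 s, if anything falls off the work surface, if the arm or the gripper's body presses on something with over 40 N, if the wrist force passes 120 N, or if a joint passes its speed limit or range.

## Robot

A 6-joint arm with a two-finger parallel gripper is mounted at the origin on a cart in front of the work surface, level with it; the furniture and walls round the work are solid. World frame = base frame: x ahead of the robot, y to its left, z up, the work surface at z = 0. Lengths are in m, angles in rad, forces in N, time in s.
With the tool pointing down it reaches from about 0.35 to 0.775 m from the base axis. Payload 7.3 kg.
Tool frame: the origin (TCP) lies midway between the tips of the shut fingers; the grasp point (between the pads) lies 19 mm behind it (robot.tcp_to_grasp is the distance from the TCP to the grasp point, in m); z points along the fingers, y is the line along which they close (so a half turn about z gives the same grasp; the last joint's range is limited). The gripper opens to 92 mm and grips with 3 to 60 N. Pads are 19 mm wide; open, the fingers measure 130 mm over their backs; the gripper's body (75 mm by 190 mm) begins 47 mm behind the grasp point.
Start: joints at [-1.495, 0.342, 1.524, -0, 1.275, -0.146], TCP at [0.116, -0.512, 0.202] pointing down, gripper open.
Joint ranges: [-2.53, 2.53], [-0.77, 2.02], [0.04, 2.7], [-1, 4.14], [0.28, 2.66], [-3.11, 3.11]. Speed limits (rad/s): [2.57, 2.57, 3.14, 3.14, 3.14, 3.14].

## Interface

Orientations are given as [roll, pitch, yaw] about the fixed x, y, z axes, in that order (R = Rz(yaw) Ry(pitch) Rx(roll)).
In Python, from cell import readout, cams, ticket, robot gives the robot as it stands. The module is installed in compiled form; this text tells all that it offers.
- The arm moves only by the tool jog_arm, never from a script. Its argument "plan" is a list of rows, each a list of 5 numbers: the shift along the world's x, y, z each as a share of 0.08 m, from -1 to 1, then the turn about the world's z as a share of 90 degrees, from -1 to 1, then the opening, from -1 (shut) to 1 (fully open). A call has 1 to 12 rows; each row is the pose to reach, as a shift and turn from the pose commanded when the call began; what a row does not reach only later rows make up. A row lasts 1/10 s, in which the tool goes at most 50 mm and 8.59 degrees, less where a joint would pass 70% of its speed; a pose out of reach is approached as far as the arm can. A call with a number of a shift or a turn outside -1 to 1 is refused whole. A call with a gripper value outside its range is refused whole. The fingers move at their own pace and stop on an object; "squeeze" is the grip in N (left out, the last holds). Time passes only in rows, so rows that repeat a pose let the fingers close. It gives the time, the measured TCP pose, the force, the opening and the grip force at its end, in the units of the state.
- readout.observe(): the state, without advancing time (a new reading comes with each control period).
- cams.read_camera(name): name is "side" or "top"; returns the picture (480x640x3 uint8, blue, green, red); there is no depth.
- cams.calibration(name): a dict with "K" (3x3 intrinsics, pixels), "world_from_camera" (4x4, takes a point from camera to world coordinates). Camera axes: x right, y down, z forward; pixel columns grow to the right and rows downward; lengths in m; the calibration is good to about 2 mm. A picture is of the moment at which its call begins. calibration takes no time and is no camera call.
- ticket.hand_in(): hands the job in; it is judged then, once.
The state is a dict: "time": time; "qpos": joint angles; "qvel": joint speeds; "joint_efforts": joint torques, N m; "tool_pos": TCP position; "tool_rot": TCP orientation; "contact_force": force on the tool from outside, world axes, zero at the start; "torque": the same for the moment, N m; "opening": finger opening in m; "grip_force": force on a finger pad.
Only numpy, scipy, OpenCV 4.12 (cv2) and the standard library are available. Lean on these libraries where they do the work, as an engineer would, in place of code of your own. Each camera call takes 0.05 s, during which the arm holds its last target. There are 200 camera calls.

## Working session

There is one attempt and no reset: what is moved stays moved. The work goes in short steps, Python scripts to look and compute and a tool call to move; the robot and the scene stay as the last step left them, time stands still between calls to the robot, and variables do not carry over. Pictures are saved under pics/ and viewed, at most 10 in all, crops included, and the job is handed in when it is done.

Besides the shell and the picture viewer there is one more tool, called after "Emit:" as name(argument=value, ...) on one line, values as JSON. jog_arm: Moves the arm, as the interface text tells. Shift numbers are shares of 0.08 m and turn numbers shares of 90 degrees, none past 1 either way. Its arguments: {"type":"object","properties":{"plan":{"type":"array"},"squeeze":{"type":"number"}},"required":["plan"]}

```bash
mkdir -p pics
cat > h.py <<'E'
import numpy as np, cv2
from cell import readout, cams, ticket, robot
def snap(n,f):
    im=cams.read_camera(n); cv2.imwrite('pics/'+f,im); return im
def ray(n,u,v):
    c=cams.calibration(n);K=np.array(c["K"]);T=np.array(c["world_from_camera"])
    d=T[:3,:3]@np.linalg.solve(K,[u,v,1.]);return T[:3,3],d
def onz(n,u,v,z):
    o,d=ray(n,u,v);return o+d*(z-o[2])/d[2]
def proj(n,p):
    c=cams.calibration(n);K=np.array(c["K"]);T=np.linalg.inv(np.array(c["world_from_camera"]))
    q=K@(T[:3,:3]@np.array(p)+T[:3,3]);return q[:2]/q[2]
E
python3 - <<'E'
from h import *
np.set_printoptions(precision=4,suppress=True)
snap('top','top0.png');snap('side','side0.png')
for n in('top','side'):
    c=cams.calibration(n);print(n,c)
print(readout.observe())
E
```

```text
top {'K': array([[475.5532,   0.    , 317.0721],
       [  0.    , 475.5532, 235.7431],
       [  0.    ,   0.    ,   1.    ]]), 'world_from_camera': array([[-0.0162, -0.9856,  0.1685,  0.3945],
       [-0.9998,  0.0179,  0.0086,  0.0788],
       [-0.0115, -0.1684, -0.9857,  0.9946],
       [ 0.    ,  0.    ,  0.    ,  1.    ]])}
side {'K': array([[523.5797,   0.    , 321.0625],
       [  0.    , 523.5797, 237.163 ],
       [  0.    ,   0.    ,   1.    ]]), 'world_from_camera': array([[-0.8968, -0.1903,  0.3994,  0.1594],
       [-0.4421,  0.3514, -0.8253,  0.8643],
       [ 0.0167, -0.9167, -0.3993,  0.4432],
       [ 0.    ,  0.    ,  0.    ,  1.    ]])}
{'time': 0.1, 'qpos': array([-1.495 ,  0.3427,  1.5249,  0.    ,  1.2754, -0.146 ]), 'qvel': array([ 0.0004, -0.0017, -0.0032,  0.0011, -0.0003, -0.0015]), 'joint_efforts': array([  0.0016, -43.2004, -24.4695,   0.0719,   0.0526,  -0.0001]), 'tool_pos': array([ 0.1155, -0.5118,  0.2018]), 'tool_rot': array([-3.1403, -0.0002,  0.2218]), 'contact_force': array([-0.1917,  0.3777,  0.4726]), 'torque': array([-0.0238, -0.0611,  0.0667]), 'grip_force': 0.0, 'opening': 0.09174065381464103}
```

View pics/top0.png

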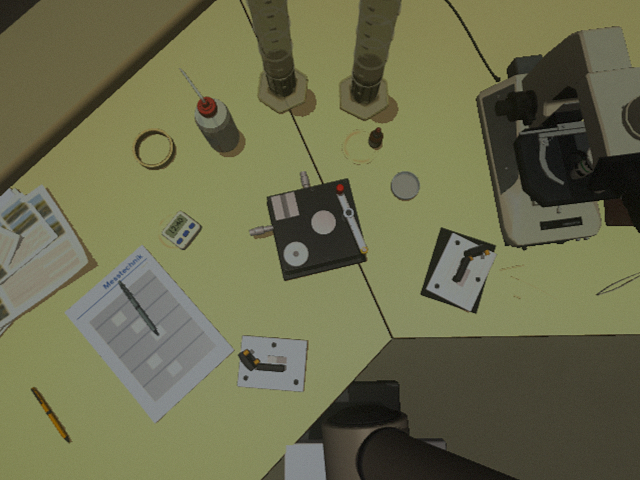

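View pics/side0.png

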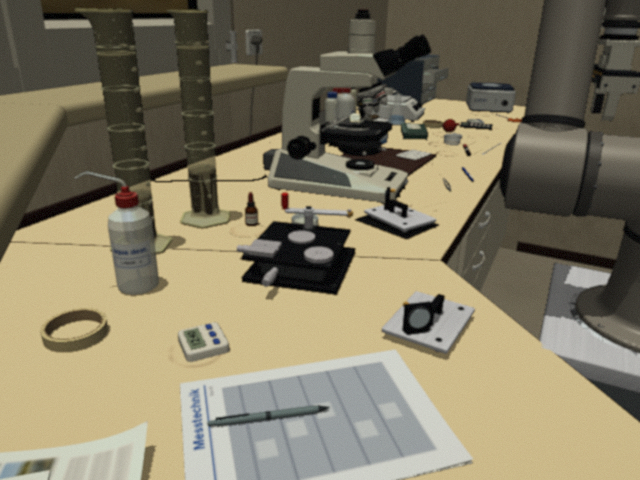

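Two plate-like things: one at top (272,362), with no mat, and one at top (460,270), on a black mat. Columns grow toward the robot's right (-y), so the one at (460,270) is the one meant. The base is at (318,228), with the clamp's red knob at (340,187). The petri dish is at (405,185), the bottle at (376,138) and the timer at (181,230).

Run:
```python
from h import *
im=cv2.imread('pics/top0.png')
a=cv2.resize(im[220:320,410:510],None,fx=4,fy=4,interpolation=cv2.INTER_CUBIC)
b=cv2.resize(im[165:290,240:375],(400,400*125//135),interpolation=cv2.INTER_CUBIC)
c=np.zeros((400,800,3),np.uint8);c[:,:400]=a;c[:b.shape[0],400:]=b
cv2.imwrite('pics/crop1.png',c)
hsv=cv2.cvtColor(im,cv2.COLOR_BGR2HSV)
# plate bright low-sat
m=((hsv[...,1]<60)&(hsv[...,2]>120)).astype(np.uint8)*255
m[:, :415]=0;m[:,505:]=0;m[:220]=0;m[320:]=0
cs,_=cv2.findContours(m,cv2.RETR_EXTERNAL,cv2.CHAIN_APPROX_NONE)
k=max(cs,key=cv2.contourArea);r=cv2.minAreaRect(k);print(r,cv2.contourArea(k))
bx=cv2.boxPoints(r);w=[onz('top',*p,0.023)[:2] for p in bx];print(np.round(w,4),[np.linalg.norm(w[i]-w[i-1]) for i in range(4)])
```

```text
((461.12310791015625, 271.5154113769531), (49.225154876708984, 62.639495849609375), 25.559965133666992) 2386.5
[[ 0.4468 -0.1307]
 [ 0.5621 -0.1928]
 [ 0.5162 -0.2807]
 [ 0.4028 -0.2175]] [np.float64(0.09727993027378733), np.float64(0.13095783038200404), np.float64(0.09914796428747256), np.float64(0.12988879247853893)]
```

View pics/crop1.png

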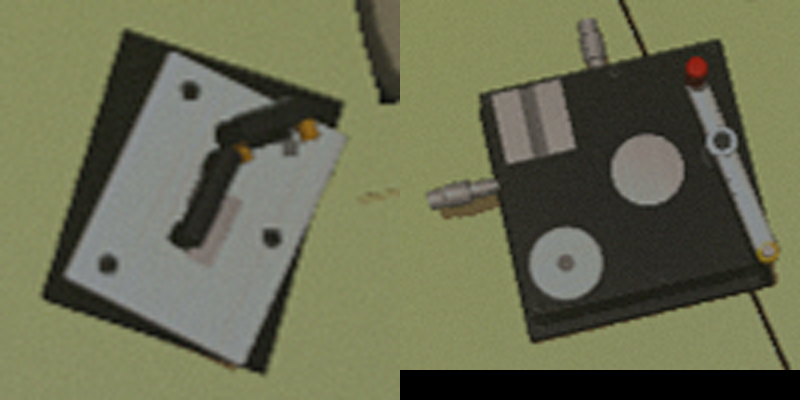

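The left crop confirms the plate on its mat: the mirror is at the upper right end (+x), the handle runs about (185,235)-(225,130), and dark dots mark the three feet. In the right crop the cone disc is at (567,263), the groove block at (535,120), the flat at (647,170) and the knob at (697,68), so the clamp is open. Next I'll measure these.

```bash
cat >> h.py <<'E'
def blob(mask,u,v,r):
    m=np.zeros_like(mask);u,v=int(u),int(v);m[v-r:v+r+1,u-r:u+r+1]=mask[v-r:v+r+1,u-r:u+r+1]
    n,l,s,c=cv2.connectedComponentsWithStats(m)
    k=1+np.argmin(np.hypot(*(c[1:]-[u,v]).T)-0.2*np.sqrt(s[1:,4]));return c[k],s[k],(l==k).astype(np.uint8)
def fit(loc,W):
    "2D rigid fit loc->W; returns yaw, t, residuals"
    loc=np.array(loc);W=np.array(W)[:,:2];a=loc-loc.mean(0);b=W-W.mean(0)
    y=np.arctan2((a[:,0]*b[:,1]-a[:,1]*b[:,0]).sum(),(a*b).sum());c,s=np.cos(y),np.sin(y);R=np.array([[c,-s],[s,c]])
    t=W.mean(0)-R@loc.mean(0);return y,t,W-(loc@R.T+t)
E
python3 - <<'E'
from h import *
np.set_printoptions(precision=4,suppress=True)
t=cv2.imread('pics/top0.png');s=cv2.imread('pics/side0.png')
g=cv2.cvtColor(t,cv2.COLOR_BGR2GRAY)
def crange(im,u,v,r,lo): # bright within
    gg=cv2.cvtColor(im,cv2.COLOR_BGR2GRAY);return blob((gg>lo).astype(np.uint8),u,v,r)
S=[]
for nm,(u,v),z,r in(('cone',(295.5,254),.058,17),('groove',(285,206),.058,20),('flat',(323,222),.0553,17)):
    c,st,m=crange(t,u,v,r,90);print(nm,c,st); S.append(onz('top',*c,z))
    if nm=='groove': # use rect
        q=cv2.minAreaRect(cv2.findContours(cv2.morphologyEx(m,cv2.MORPH_CLOSE,np.ones((9,9))),0,2)[0][0]);print(q)
print('seats top',np.array(S)); print(fit([(-50,32),(50,32),(0,-36)]*np.array(.001),S))
S=[]
for nm,(u,v),z,r in(('cone',(319,255),.058,18),('groove',(262,246),.058,22),('flat',(302,237),.0553,16)):
    c,st,m=crange(s,u,v,r,90);print(nm,c,st); S.append(onz('side',*c,z))
print('seats side',np.array(S)); print(fit([(-50,32),(50,32),(0,-36)]*np.array(.001),S))
P=[]
for u,v in((437,285.75),(457.5,242.5),(478,279.25)):
    c,st,m=blob((g<100).astype(np.uint8),u,v,4);print(c,st);P.append(onz('top',*c,.023))
print('plate',np.array(P)); print(fit([(-50,32),(50,32),(0,-36)]*np.array(.001),P))
for p,h in (((463,260),'handle'),):pass
b=cv2.resize(s[195:300,225:445],(792,378),interpolation=cv2.INTER_CUBIC);cv2.imwrite('pics/crop2.png',b)
E
```

```text
cone [295.5969 253.4662] [284 242  24  24 459]
groove [291.3529 204.1303] [285 192  14  25 238]
((290.91180419921875, 204.1470489501953), (23.525955200195312, 10.914102554321289), 75.96376037597656)
flat [323.1269 221.9519] [311 211  25  23 457]
seats top [[0.5197 0.1302 0.058 ]
 [0.6204 0.1379 0.058 ]
 [0.5831 0.0743 0.0553]]
(np.float64(0.1252300768128624), array([0.5756, 0.1049]), array([[-0.0023, -0.0002],
       [-0.0007, -0.005 ],
       [ 0.003 ,  0.0052]]))
cone [318.173  253.0723] [304 247  29  14 318]
groove [256.0534 239.2731] [240 224  41  30 824]
flat [301.168 236.056] [288 231  27  12 250]
seats side [[0.5188 0.132  0.058 ]
 [0.6444 0.133  0.058 ]
 [0.5823 0.0756 0.0553]]
(np.float64(0.009145114354085044), array([0.5819, 0.1042]), array([[-0.0129, -0.0037],
       [ 0.0128, -0.0037],
       [ 0.0001,  0.0074]]))
[436.6316 285.7895] [435 284   5   5  19]
[457.1905 242.0476] [455 240   5   5  21]
[477.5789 278.8947] [476 277   4   5  19]
plate [[ 0.4532 -0.1538  0.023 ]
 [ 0.5422 -0.2013  0.023 ]
 [ 0.4657 -0.2376  0.023 ]]
(np.float64(-0.48957830830429405), array([ 0.4827, -0.2058]), array([[-0.0004,  0.0003],
       [ 0.0004, -0.0002],
       [ 0.    , -0.    ]]))
```

View pics/crop2.png

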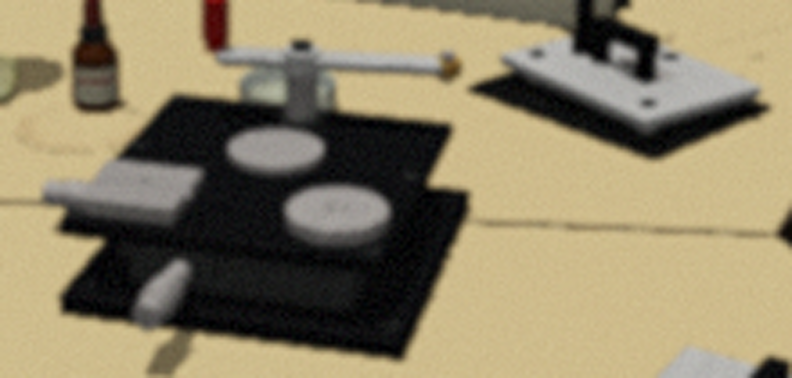

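The crop shows both seat discs, the groove block, and the clamp standing open at the back. The seat discs fit each other well (84.5 mm apart, yaw about 12.3°). Moving toward the handle now.

Emit:
jog_arm(plan=[[0.5,0.42,0,-0.1,-0.13],[1,0.84,0,-0.19,-0.13],[1,0.84,0,-0.19,-0.13]], squeeze=25)

```text
time: 0.4
tool_pos: [0.1978, -0.442, 0.2021]
tool_rot: [-3.139, -0.0, -0.079]
contact_force: [-0.8, -0.3, -0.4]
opening: 0.0722
grip_force: 0.0
```

Emit:
jog_arm(plan=[[0.5,0.42,0,-0.1,-0.13],[1,0.84,0,-0.19,-0.13],[1,0.84,0,-0.19,-0.13]])

```text
time: 0.7
tool_pos: [0.2775, -0.3752, 0.2022]
tool_rot: [-3.14, 0.0, -0.377]
contact_force: [-0.7, -0.0, 1.1]
opening: 0.0485
grip_force: 0.0
```

Emit:
jog_arm(plan=[[0.5,0.42,0,-0.07,-0.13],[1,0.84,0,-0.07,-0.13],[1,0.84,0,-0.07,-0.13]])

```text
time: 1.0
tool_pos: [0.3584, -0.3069, 0.2022]
tool_rot: [-3.14, 0.0, -0.48]
contact_force: [0.2, 0.1, 0.6]
opening: 0.0401
grip_force: 0.0
```

Run:
```python
from h import *
R=lambda y:np.array([[np.cos(y),-np.sin(y)],[np.sin(y),np.cos(y)]])
cone=np.array([.5197,.1302]);fl=np.array([.5831,.0743])
g=onz('top',285.5,206,.058);print('groove',g, fit([(-.05,.032),(.05,.032),(0,-.036)],[cone,g[:2],fl]))
y=.2141;print('origin from cone',cone-R(y)@[-.05,.032],'flat',fl-R(y)@[0,-.036])
# handle in both views at z=.053 top of bar
t=np.array([.4827,-.2058]);print('handle',t+R(-.4896)@[0,.006], [proj(n,[*(t+R(-.4896)@[x,.006]),.053]) for n in('top','side') for x in(-.026,.026)])
for uv in((480,90),(505,245),(600,240)):print(onz('top',*uv,0))
```

```text
groove [0.61679507 0.14978016 0.058     ] (np.float64(0.2079031968116135), array([0.57512484, 0.10896104]), array([[ 0.00010353,  0.00024849],
       [-0.00064798, -0.00081222],
       [ 0.00054445,  0.00056373]]))
origin from cone [0.57535738 0.10955403] flat [0.57545115 0.10947805]
handle [ 0.48552164 -0.20050487] [array([457.47617199, 279.72080169]), array([468.29127311, 256.38537432]), array([406.51112278, 205.22269572]), array([390.31417036, 198.60033248])]
[ 8.87619717e-01 -2.81112626e-01  1.11022302e-16]
[ 0.53763685 -0.30780573  0.        ]
[ 0.54470038 -0.50763656  0.        ]
```

Emit:
jog_arm(plan=[[0.5,0.42,0,-0.005,-0.13],[0.9,0.75,0,-0.005,-0.13],[0.9,0.75,0,-0.005,-0.13]])

```text
time: 1.3
tool_pos: [0.43, -0.2478, 0.2021]
tool_rot: [-3.14, 0.0, -0.488]
contact_force: [0.8, -0.9, -0.5]
opening: 0.0403
grip_force: 0.0
```

Emit:
jog_arm(plan=[[0.5,0.42,0,0,-0.13],[0.7,0.58,-0.3,0,-0.13],[0.7,0.58,-0.8,0,-0.13],[0.7,0.58,-1,0,-0.13],[0.7,0.58,-1,0,-0.13]])

```text
time: 1.8
tool_pos: [0.4813, -0.2038, 0.1197]
tool_rot: [3.141, 0.007, -0.493]
contact_force: [1.0, -0.6, -0.5]
opening: 0.0398
grip_force: 0.0
```

Run:
```python
from h import *
t=snap('top','top1.png');s=snap('side','side1.png');print(readout.observe()['tool_pos'],readout.observe()['tool_rot'])
c=np.zeros((480,800,3),np.uint8);c[:,:400]=cv2.resize(t[210:330,410:510],(400,480),interpolation=2);c[:,400:]=cv2.resize(s[140:260,350:450],(400,480),interpolation=2)
cv2.imwrite('pics/crop3.png',c)
```

```text
[ 0.48334906 -0.20498539  0.12279855] [ 3.14131078e+00  7.85426190e-06 -4.93524754e-01]
```

View pics/crop3.png

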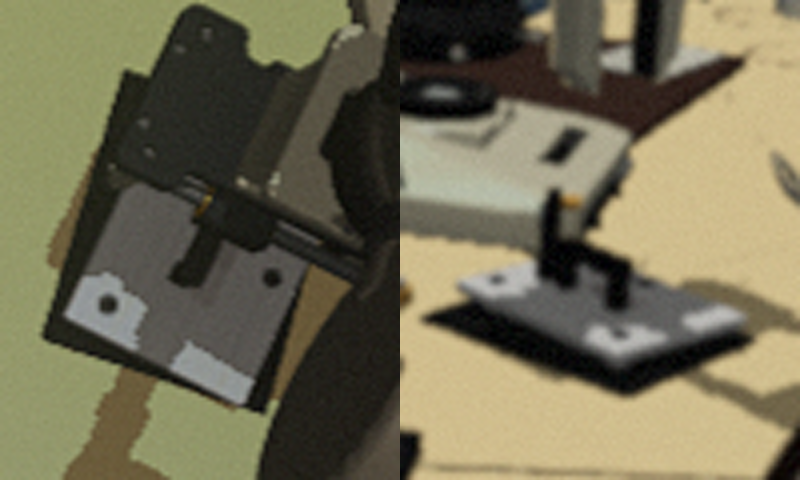

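The fingers hang over the handle bar: in the top crop the bar is at about (200,255) and the gripper body lies up and right of it. The plate has not moved. Small correction, then down.

Emit:
jog_arm(plan=[[0.03,0.05,-0.3,0,-0.13],[0.03,0.05,-0.6,0,-0.13],[0.03,0.05,-0.65,0,-0.13],[0.03,0.05,-0.65,0,-0.13]])

```text
time: 2.3
tool_pos: [0.4861, -0.2008, 0.0713]
tool_rot: [3.141, -0.001, -0.493]
contact_force: [0.1, -0.1, 0.4]
opening: 0.04
grip_force: 0.0
```

Run:
```python
from h import *
o=readout.observe();print(o['tool_pos'],o['tool_rot'],o['contact_force'])
s=snap('side','side2.png');t=snap('top','top2.png')
c=np.zeros((480,800,3),np.uint8);c[:,:400]=cv2.resize(t[210:330,410:510],(400,480),interpolation=2);c[:,400:]=cv2.resize(s[140:260,350:450],(400,480),interpolation=2)
cv2.imwrite('pics/crop4.png',c)
```

```text
[ 0.48609758 -0.20080384  0.07125152] [ 3.14138439e+00 -6.38569379e-04 -4.93408767e-01] [ 0.08342792 -0.13211008  0.35789881]
```

View pics/crop4.png

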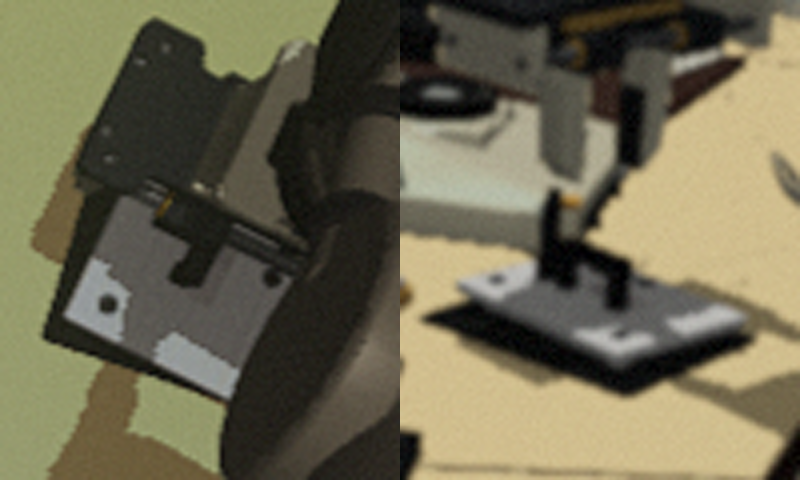

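The fingers straddle the bar line, with the tips just above it: bar at (600,255) and fingers at (565,150) and (635,150) in the side crop. Go down and grip.

Emit:
jog_arm(plan=[[0,0,-0.25,0,-0.13],[0,0,-0.51,0,-0.13],[0,0,-0.51,0,-0.13],[0,0,-0.51,0,-0.13],[0,0,-0.51,0,-0.4],[0,0,-0.51,0,-0.6],[0,0,-0.51,0,-0.9],[0,0,-0.51,0,-0.9],[0,0,-0.51,0,-0.9],[0,0,-0.51,0,-0.9]], squeeze=30)

```text
time: 3.4
tool_pos: [0.4859, -0.2001, 0.0297]
tool_rot: [3.141, 0.0, -0.493]
contact_force: [0.2, -1.0, -0.7]
opening: 0.0049
grip_force: 0.0
```

It missed: the fingers closed on nothing. Looking again.

Run:
```python
from h import *
s=snap('side','side3.png');t=snap('top','top3.png')
c=np.zeros((480,800,3),np.uint8);c[:,:400]=cv2.resize(t[210:330,410:510],(400,480),interpolation=2);c[:,400:]=cv2.resize(s[140:260,350:450],(400,480),interpolation=2)
cv2.imwrite('pics/crop5.png',c)
```

```text
(no output)
```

View pics/crop5.png

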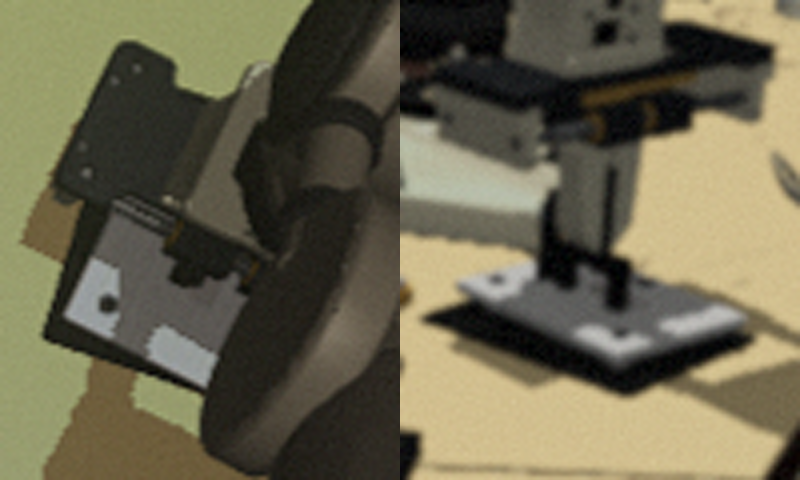

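Run:
```python
from h import *
np.set_printoptions(precision=1,suppress=True)
R=lambda y:np.array([[np.cos(y),-np.sin(y)],[np.sin(y),np.cos(y)]])
def cr(p): 
    q=proj('side',p);return (400+(q[0]-350)*4,(q[1]-140)*4)
def ct(p):
    q=proj('top',p);return ((q[0]-410)*4,(q[1]-210)*4)
for y in(.02,-.02):
    p=np.array([.4861,-.2008])+R(-.4934)@[0,y];print('open',y,cr([*p,.0713]),ct([*p,.0713]))
for z in(.0297,.05,.07,.09):print('closed',z,cr([.4859,-.2001,z]),ct([.4859,-.2001,z]))
t=np.array([.4827,-.2058])
for x in(-.026,.026):
  for y in(0,.012):
    p=t+R(-.4896)@[x,y];print('bar',x,y,cr([*p,.053]),cr([*p,.041]),ct([*p,.053]))
for q in((-.05,.032),(.05,.032),(0,-.036)):print('dots',cr([*(t+R(-.4896)@q),.023]))
```

```text
open 0.02 (np.float64(567.9750711543643), np.float64(222.2586196444023)) (np.float64(185.45325680593396), np.float64(208.2102735393064))
open -0.02 (np.float64(621.1064544167723), np.float64(209.59594699886156)) (np.float64(260.919753804382), np.float64(245.85976581172304))
closed 0.0297 (np.float64(589.0975254487028), np.float64(286.75283428113767)) (np.float64(197.40252459868725), np.float64(235.9615801525049))
closed 0.05 (np.float64(591.8252786287082), np.float64(252.61640765640198)) (np.float64(208.9942531773629), np.float64(231.89332924890437))
closed 0.07 (np.float64(594.5500677292168), np.float64(218.51707496047027)) (np.float64(220.90544749659534), np.float64(227.7129581572865))
closed 0.09 (np.float64(597.3127025240242), np.float64(183.94412288579485)) (np.float64(233.33576469970285), np.float64(223.3503948993257))
bar -0.026 0 (np.float64(633.9601899374961), np.float64(258.8379554804237)) (np.float64(632.1442940605241), np.float64(279.3470818170222)) (np.float64(201.0601750089745), np.float64(284.4360724707476))
bar -0.026 0.012 (np.float64(618.0838487189874), np.float64(262.9552657823334)) (np.float64(616.3239981175934), np.float64(283.56315469567346)) (np.float64(178.7616002488021), np.float64(273.33651310651476))
bar 0.026 0 (np.float64(569.0926025295755), np.float64(232.48743343757826)) (np.float64(567.5960789168457), np.float64(252.43995971702907)) (np.float64(244.2555694588009), np.float64(190.99859900348224))
bar 0.026 0.012 (np.float64(553.3777206608927), np.float64(236.3257387202931)) (np.float64(551.9365166053458), np.float64(256.37190245960596)) (np.float64(222.08684436595468), np.float64(180.09041284173702))
dots (np.float64(617.9237573160071), np.float64(335.3494232282544))
dots (np.float64(495.46332195189916), np.float64(280.47881023424543))
dots (np.float64(642.8484603543279), np.float64(283.344198388628))
```

The reported TCP projects about 23 mm lower in the side view than where the fingertips actually appear: tips at crop row ~250, expected 287. With no contact felt, the fingers closed above the bar. I'll open and feel downward in small steps.

Emit:
jog_arm(plan=[[0,0,0,0,-0.13],[0,0,0,0,-0.13],[0,0,0,0,-0.13],[0,0,-0.03,0,-0.13],[0,0,-0.06,0,-0.13],[0,0,-0.06,0,-0.13]])

```text
time: 4.1
tool_pos: [0.4856, -0.2, 0.0244]
tool_rot: [3.142, 0.001, -0.493]
contact_force: [-0.3, 0.8, -0.2]
opening: 0.0397
grip_force: 0.0
```

Emit:
jog_arm(plan=[[0,0,-0.02,0,-0.13],[0,0,-0.03,0,-0.13],[0,0,-0.03,0,-0.13]])

```text
time: 4.4
tool_pos: [0.4858, -0.2001, 0.0223]
tool_rot: [3.142, 0.0, -0.493]
contact_force: [0.0, -0.1, 0.3]
opening: 0.04
grip_force: 0.0
```

Run:
```python
from h import *
s=snap('side','side4.png')
cv2.imwrite('pics/crop6.png',cv2.resize(s[160:235,350:450],(800,600),interpolation=cv2.INTER_CUBIC))
print([((q[0]-350)*8,(q[1]-160)*8) for q in [proj('side',[.4858,-.2001,z]) for z in (.0223,.05,.07)]])
```

```text
[(np.float64(376.5648451042807), np.float64(438.22107236800844)), (np.float64(383.99384752109654), np.float64(345.2918609158844)), (np.float64(389.4459813884564), np.float64(277.09125030922405))]
```

View pics/crop6.png

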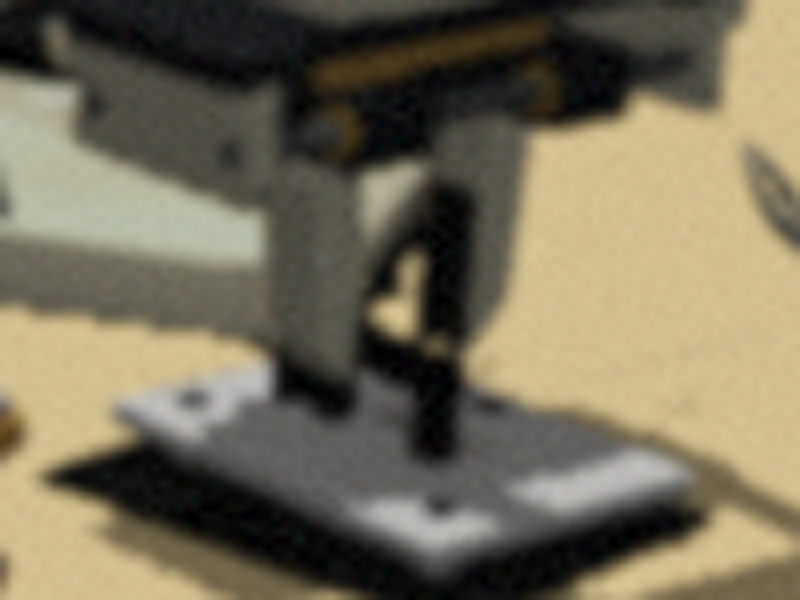

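The front fingertip is at crop (315,375) in front of the bar and the back finger is at (480,340), so the bar is straddled. The tips are some 24 mm above the reported TCP, so I'll keep going down gently.

Emit:
jog_arm(plan=[[0,0,-0.03,0,-0.13],[0,0,-0.07,0,-0.13],[0,0,-0.1,0,-0.13],[0,0,-0.1,0,-0.13]])

```text
time: 4.85
tool_pos: [0.4856, -0.2, 0.014]
tool_rot: [3.142, 0.001, -0.493]
contact_force: [0.4, -0.5, -0.5]
opening: 0.0399
grip_force: 0.0
```

Run:
```python
from h import *
print({k:getattr(robot,k) for k in dir(robot) if not k.startswith('_')})
```

```text
{'IKError': <class 'cell.IKError'>, 'tcp_to_grasp': 0.0188}
```

Emit:
jog_arm(plan=[[0,0,-0.03,0,-0.13],[0,0,-0.06,0,-0.13],[0,0,-0.06,0,-0.13]])

```text
time: 5.15
tool_pos: [0.4857, -0.2001, 0.0093]
tool_rot: [3.142, 0.001, -0.493]
contact_force: [0.6, 0.1, 0.1]
opening: 0.0399
grip_force: 0.0
```

Emit:
jog_arm(plan=[[0,0,-0.03,0,-0.13],[0,0,-0.03,0,-0.4],[0,0,-0.03,0,-0.6],[0,0,-0.03,0,-0.8],[0,0,-0.03,0,-0.95],[0,0,-0.03,0,-0.95],[0,0,-0.03,0,-0.95],[0,0,-0.03,0,-0.95]], squeeze=35)

```text
time: 5.95
tool_pos: [0.4861, -0.2001, 0.0073]
tool_rot: [-3.142, -0.0, -0.493]
contact_force: [-0.4, 0.4, 0.5]
opening: 0.0116
grip_force: 35.0
```

Gripped: opening 11.6 mm, grip 35 N. Lifting.

Emit:
jog_arm(plan=[[0,0,0.1,0,-0.95],[0,0,0.2,0,-0.95],[0,0,0.35,0,-0.95],[0,0,0.55,0,-0.95],[0,0,0.8,0,-0.95],[0,0,1,0,-0.95],[0,0,1,0,-0.95]])

```text
time: 6.65
tool_pos: [0.4873, -0.201, 0.0899]
tool_rot: [3.141, -0.005, -0.493]
contact_force: [0.6, 0.1, -8.6]
opening: 0.0116
grip_force: 35.0
```

Emit:
jog_arm(plan=[[0,0,0.3,0,-0.95],[0,0,0.6,0,-0.95],[0,0,0.9,0,-0.95],[0,0,1,0,-0.95],[0,0,1,0,-0.95]])

```text
time: 7.15
tool_pos: [0.4861, -0.2003, 0.1675]
tool_rot: [3.141, -0.001, -0.493]
contact_force: [-0.3, 0.2, -8.7]
opening: 0.0113
grip_force: 35.0
```

Emit:
jog_arm(plan=[[0.05,0.2,0,0.02,-0.95],[0.12,0.5,0,0.06,-0.95],[0.2,0.8,0,0.09,-0.95],[0.27,1,0,0.12,-0.95]])

```text
time: 7.55
tool_pos: [0.5064, -0.1182, 0.165]
tool_rot: [-3.141, 0.004, -0.302]
contact_force: [0.3, -1.1, -8.3]
opening: 0.0118
grip_force: 35.0
```

Emit:
jog_arm(plan=[[0.09,0.33,0,0.04,-0.95],[0.18,0.67,0,0.08,-0.95],[0.27,1,0,0.12,-0.95]])

```text
time: 7.85
tool_pos: [0.5281, -0.0389, 0.165]
tool_rot: [-3.141, 0.004, -0.114]
contact_force: [0.3, -0.8, -9.0]
opening: 0.0119
grip_force: 35.0
```

Emit:
jog_arm(plan=[[0.09,0.33,0,0.04,-0.95],[0.18,0.67,0,0.08,-0.95],[0.27,1,0,0.12,-0.95]])

```text
time: 8.15
tool_pos: [0.5497, 0.0411, 0.1649]
tool_rot: [-3.141, 0.004, 0.075]
contact_force: [0.6, -1.4, -8.4]
opening: 0.0116
grip_force: 35.0
```

Emit:
jog_arm(plan=[[0.09,0.33,0,0.03,-0.95],[0.18,0.67,0,0.06,-0.95],[0.27,0.85,0,0.09,-0.95],[0.29,0.94,0,0.09,-0.95],[0.29,0.94,0,0.09,-0.95],[0.29,0.94,0,0.09,-0.95],[0.29,0.94,0,0.09,-0.95]])

```text
time: 8.85
tool_pos: [0.5737, 0.1139, 0.1671]
tool_rot: [3.141, 0.001, 0.212]
contact_force: [0.5, -0.4, -8.0]
opening: 0.0116
grip_force: 35.0
```

Run:
```python
from h import *
np.set_printoptions(precision=4,suppress=True)
t=snap('top','top5.png');s=snap('side','side5.png')
o=readout.observe();p=o['tool_pos'];print(p,o['tool_rot'],o['contact_force'])
R=lambda y:np.array([[np.cos(y),-np.sin(y)],[np.sin(y),np.cos(y)]])
yaw=o['tool_rot'][2]; org=p[:2]-R(yaw)@[.0003,.006];z=p[2]+.0077+.008
for q in((-.05,.032),(.05,.032),(0,-.036)):
    P=[*(org+R(yaw)@q),z];print(proj('top',P),proj('side',P))
c=np.zeros((480,800,3),np.uint8);c[:,:400]=cv2.resize(t[165:285,240:340],(400,480),interpolation=2);c[:,400:]=cv2.resize(s[150:270,240:340],(400,480),interpolation=2)
cv2.imwrite('pics/crop7.png',c)
```

```text
[0.5738 0.1141 0.1673] [3.1413 0.0001 0.2125] [-0.3847 -0.09   -8.7431]
[292.3012 244.2279] [319.9295 183.0012]
[279.9337 189.6036] [262.    177.652]
[323.9982 207.923 ] [301.9404 169.2626]
```

View pics/crop7.png

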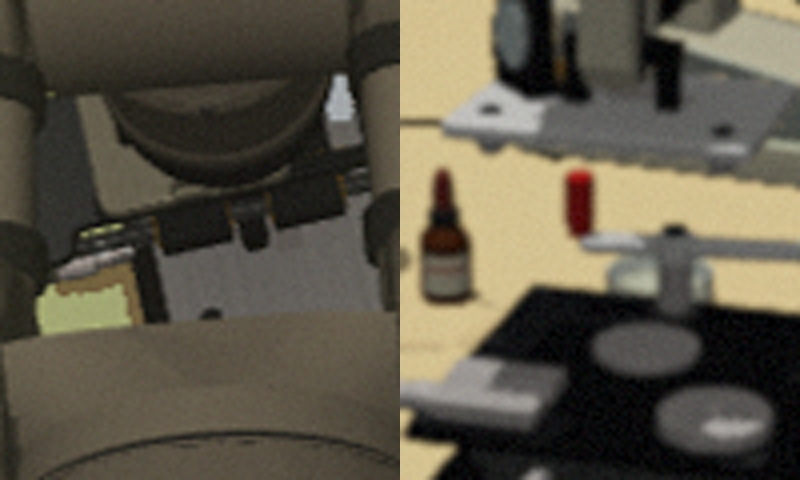

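The side crop shows the foot dots at (490,110) and (722,131), i.e. px (262.5,177.5) and (320.5,182.8). That's within 0.6 px of the prediction, so the grasp transform is good. Descending over the seats.

Emit:
jog_arm(plan=[[0.01,0.012,-0.2,0,-0.95],[0.01,0.012,-0.45,0,-0.95],[0.01,0.012,-0.7,0,-0.95],[0.01,0.012,-0.9,0,-0.95],[0.01,0.012,-1,0,-0.95],[0.01,0.012,-1,0,-0.95],[0.01,0.012,-1,0,-0.95]])

```text
time: 9.65
tool_pos: [0.5753, 0.1158, 0.088]
tool_rot: [3.141, -0.001, 0.214]
contact_force: [0.2, -0.1, -8.6]
opening: 0.0115
grip_force: 35.0
```

Emit:
jog_arm(plan=[[0,0,-0.06,0,-0.95],[0,0,-0.12,0,-0.95],[0,0,-0.18,0,-0.95],[0,0,-0.23,0,-0.95],[0,0,-0.23,0,-0.95],[0,0,-0.23,0,-0.95]])

```text
time: 10.25
tool_pos: [0.5747, 0.116, 0.0687]
tool_rot: [3.142, 0.0, 0.214]
contact_force: [0.3, -0.5, -8.9]
opening: 0.0117
grip_force: 35.0
```

Emit:
jog_arm(plan=[[0,0,-0.01,0,-0.95],[0,0,-0.02,0,-0.95],[0,0,-0.03,0,-0.95],[0,0,-0.03,0,-0.95],[0,0,-0.03,0,-0.95]])

```text
time: 10.75
tool_pos: [0.5747, 0.116, 0.0665]
tool_rot: [3.141, -0.0, 0.214]
contact_force: [-0.3, -0.1, -8.4]
opening: 0.0114
grip_force: 35.0
```

Emit:
jog_arm(plan=[[0,-0.005,-0.01,0,-0.95],[0,-0.005,-0.02,0,-0.95],[0,-0.005,-0.03,0,-0.95],[0,-0.005,-0.03,0,-0.95],[0,-0.005,-0.03,0,-0.95]])

```text
time: 11.25
tool_pos: [0.5747, 0.1156, 0.064]
tool_rot: [3.142, 0.0, 0.214]
contact_force: [0.1, 0.6, -9.2]
opening: 0.0113
grip_force: 35.0
```

Emit:
jog_arm(plan=[[0,0,-0.007,0,-0.95],[0,0,-0.012,0,-0.95],[0,0,-0.012,0,-0.95],[0,0,-0.012,0,-0.95]])

```text
time: 11.65
tool_pos: [0.5747, 0.1156, 0.0631]
tool_rot: [3.141, 0.0, 0.214]
contact_force: [-0.4, -1.0, -9.1]
opening: 0.0116
grip_force: 35.0
```

Emit:
jog_arm(plan=[[0,0,-0.007,0,-0.95],[0,0,-0.012,0,-0.95],[0,0,-0.012,0,-0.95],[0,0,-0.012,0,-0.95]])

```text
time: 12.05
tool_pos: [0.5747, 0.1156, 0.0621]
tool_rot: [3.142, 0.0, 0.214]
contact_force: [0.2, -0.6, -8.6]
opening: 0.0117
grip_force: 35.0
```

Emit:
jog_arm(plan=[[0,0,-0.007,0,-0.95],[0,0,-0.01,0,-0.95],[0,0,-0.01,0,-0.95],[0,0,-0.01,0,-0.95]])

```text
time: 12.45
tool_pos: [0.5747, 0.1156, 0.0613]
tool_rot: [3.141, 0.0, 0.214]
contact_force: [-0.0, 0.6, -8.0]
opening: 0.0117
grip_force: 35.0
```

Emit:
jog_arm(plan=[[0,0,-0.005,0,-0.95],[0,0,-0.008,0,-0.95],[0,0,-0.008,0,-0.95],[0,0,-0.008,0,-0.95]])

```text
time: 12.85
tool_pos: [0.5747, 0.1156, 0.0607]
tool_rot: [3.141, -0.0, 0.214]
contact_force: [0.7, -0.7, -8.4]
opening: 0.0114
grip_force: 35.0
```

Emit:
jog_arm(plan=[[0,0,-0.005,0,-0.95],[0,0,-0.008,0,-0.95],[0,0,-0.008,0,-0.95],[0,0,-0.008,0,-0.95]])

```text
time: 13.25
tool_pos: [0.5747, 0.1156, 0.06]
tool_rot: [3.142, 0.0, 0.214]
contact_force: [0.2, 0.4, -8.9]
opening: 0.0114
grip_force: 35.0
```

Emit:
jog_arm(plan=[[0,0,-0.004,0,-0.95],[0,0,-0.006,0,-0.95],[0,0,-0.006,0,-0.95],[0,0,-0.006,0,-0.95]])

```text
time: 13.65
tool_pos: [0.5747, 0.1156, 0.0596]
tool_rot: [3.141, 0.0, 0.214]
contact_force: [-0.1, 0.9, -8.7]
opening: 0.0116
grip_force: 35.0
```

Emit:
jog_arm(plan=[[0,0,-0.004,0,-0.95],[0,0,-0.006,0,-0.95],[0,0,-0.006,0,-0.95],[0,0,-0.006,0,-0.95]])

```text
time: 14.05
tool_pos: [0.5747, 0.1156, 0.0591]
tool_rot: [3.142, 0.0, 0.214]
contact_force: [0.1, 0.4, -8.5]
opening: 0.0117
grip_force: 35.0
```

Emit:
jog_arm(plan=[[0,0,-0.003,0,-0.95],[0,0,-0.005,0,-0.95],[0,0,-0.005,0,-0.95],[0,0,-0.005,0,-0.95]])

```text
time: 14.45
tool_pos: [0.5748, 0.1156, 0.0589]
tool_rot: [3.141, -0.0, 0.214]
contact_force: [-0.4, 0.4, -6.3]
opening: 0.0117
grip_force: 35.0
```

Contact is starting near the seated height. One more small step.

Emit:
jog_arm(plan=[[0,0,-0.002,0,-0.95],[0,0,-0.003,0,-0.95],[0,0,-0.003,0,-0.95]])

```text
time: 14.75
tool_pos: [0.5748, 0.1156, 0.0588]
tool_rot: [3.141, -0.0, 0.214]
contact_force: [-2.0, 1.0, -3.4]
opening: 0.0117
grip_force: 35.0
```

Bearing about 5 N at nearly seated height. Ease the grip, then open.

Emit:
jog_arm(plan=[[0,0,0,0,-0.95],[0,0,0,0,-0.95],[0,0,0,0,-0.95]], squeeze=4)

```text
time: 15.05
tool_pos: [0.5749, 0.1156, 0.0587]
tool_rot: [3.141, -0.0, 0.214]
contact_force: [-1.3, -0.3, -1.9]
opening: 0.0123
grip_force: 4.0
```

Emit:
jog_arm(plan=[[0,0,0,0,-0.7],[0,0,0,0,-0.5],[0,0,0,0,-0.4],[0,0,0,0,-0.35],[0,0,0,0,-0.35],[0,0,0,0,-0.35],[0,0,0,0,-0.35]])

```text
time: 15.75
tool_pos: [0.5748, 0.1156, 0.0585]
tool_rot: [3.141, -0.0, 0.214]
contact_force: [-0.7, -0.1, 0.5]
opening: 0.0298
grip_force: 0.0
```

Run:
```python
from h import *
s=snap('side','side6.png');print(readout.observe()['contact_force'])
g=cv2.cvtColor(s,cv2.COLOR_BGR2GRAY)
R=lambda y:np.array([[np.cos(y),-np.sin(y)],[np.sin(y),np.cos(y)]])
org=np.array([.5748,.1156])-R(.214)@[.0003,.006]
for q in((-.05,.032),(.05,.032),(0,-.036)):print([proj('side',[*(org+R(.214)@q),z]).round(1) for z in(.0743,.077)])
cv2.imwrite('pics/crop8.png',cv2.resize(s[180:270,230:350],(800,600),interpolation=2))
```

```text
[-0.25969591  0.0281667   0.37963034]
[array([318.1, 243.9]), array([318.1, 242.5])]
[array([262.8, 237.4]), array([262.8, 236. ])]
[array([300.9, 226.3]), array([300.9, 225. ])]
```

View pics/crop8.png

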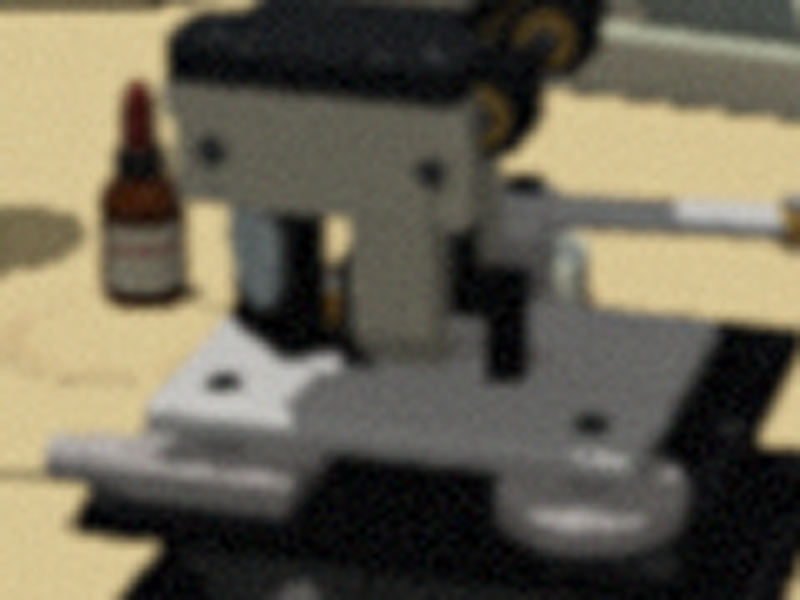

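The foot dots sit at px (318.8,243.5) and (263.3,237.0). That matches the seated prediction (243.9, 237.4), not riding (242.5, 236.0), and grip force is 0, so the plate is home. Back off upward and locate the knob.

Emit:
jog_arm(plan=[[0,0,0.05,0,-0.35],[0,0,0.15,0,-0.35],[0,0,0.3,0,-0.35],[0,0,0.5,0,-0.35],[0,0,0.8,0,-0.35],[0,0,1,0,-0.35],[0,0,1,0,-0.35]])

```text
time: 16.5
tool_pos: [0.5765, 0.1158, 0.142]
tool_rot: [3.141, -0.006, 0.214]
contact_force: [-0.3, -0.0, 1.1]
opening: 0.0301
grip_force: 0.0
```

Run:
```python
from h import *
from scipy.optimize import least_squares
np.set_printoptions(precision=4,suppress=True)
o=readout.observe();print(o['qpos'],o['tool_pos'],o['tool_rot'])
s=snap('side','side7.png');g=cv2.cvtColor(s,cv2.COLOR_BGR2GRAY)
for u,v in((318.8,243.5),(263.3,237)):print('dot',blob((g<70).astype(np.uint8),u,v,4)[:2])
R=lambda y:np.array([[np.cos(y),-np.sin(y)],[np.sin(y),np.cos(y)]])
P=np.array([.594,.0255]);C={}
for n,f,(u,v),r in(('top','top0.png',(340,187),8),('side','side0.png',(285,201),14)):
    im=cv2.imread('pics/'+f);h=cv2.cvtColor(im,cv2.COLOR_BGR2HSV);m=(((h[...,0]<8)|(h[...,0]>172))&(h[...,1]>150)&(h[...,2]>60)).astype(np.uint8)
    c,st,_=blob(m,u,v,r);C[n]=c;print(n,c,st)
f=lambda x:np.r_[proj('top',x)-C['top'],proj('side',x)-C['side']]
k=least_squares(f,[.63,.04,.107]);print('knob tri',k.x,k.fun,np.linalg.norm(k.x[:2]-P))
l=R(-.213)@(k.x[:2]-P);print('local',l,'q',np.arctan2(l[0],-l[1]))
for n in C:print(n,onz(n,*C[n],.108))
```

```text
[ 0.068   0.5038  1.4404 -0.0001  1.1909  1.4248] [0.5765 0.1158 0.142 ] [ 3.1406 -0.0064  0.214 ]
dot (array([318.3077, 243.    ]), array([316, 242,   5,   3,  13], dtype=int32))
dot (array([263.5, 237. ]), array([263, 237,   2,   1,   2], dtype=int32))
top [339.6122 187.3265] [336 184   8   8  49]
side [284.4337 199.9036] [282 193   6  16  83]
knob tri [0.6389 0.041  0.1064] [ 0.3137  0.6435 -0.6942 -0.1609] 0.04753988826435399
local [0.0472 0.0056] q 1.6897264631181885
top [0.6398 0.0416 0.108 ]
side [0.6351 0.045  0.108 ]
```

Emit:
jog_arm(plan=[[0.1,-0.1,0,0.09,-0.13],[0.2,-0.25,0,0.18,-0.13],[0.4,-0.4,0,0.27,-0.13],[0.6,-0.6,0,0.36,-0.13],[0.79,-0.8,0,0.45,-0.13],[0.79,-0.93,0,0.54,-0.13],[0.79,-0.93,0,0.63,-0.13],[0.79,-0.93,0,0.72,-0.13],[0.79,-0.93,0,0.81,-0.13],[0.79,-0.93,0,0.9,-0.13],[0.79,-0.93,0,1,-0.13],[0.79,-0.93,0,1,-0.13]])

```text
time: 17.75
tool_pos: [0.6373, 0.0412, 0.1373]
tool_rot: [-3.14, -0.001, 1.786]
contact_force: [-0.3, 0.2, 0.6]
opening: 0.0398
grip_force: 0.0
```

Emit:
jog_arm(plan=[[0,0,0,0,-0.13],[0,0,0,0,-0.13],[0,0,0,0,-0.13]])

```text
time: 18.05
tool_pos: [0.6378, 0.0412, 0.1383]
tool_rot: [-3.141, -0.0, 1.783]
contact_force: [0.3, 0.6, 0.4]
opening: 0.0402
grip_force: 0.0
```

Emit:
jog_arm(plan=[[0,0,-0.2,0,-0.13],[0,0,-0.4,0,-0.13],[0,0,-0.5,0,-0.13],[0,0,-0.6,0,-0.13],[0,0,-0.6,0,-0.13]])

```text
time: 18.55
tool_pos: [0.6374, 0.0412, 0.0895]
tool_rot: [-3.14, -0.0, 1.784]
contact_force: [0.2, -0.0, 0.2]
opening: 0.0398
grip_force: 0.0
```

Emit:
jog_arm(plan=[[0,0,-0.07,0,-0.13],[0,0,-0.14,0,-0.13],[0,0,-0.2,0,-0.13],[0,0,-0.2,0,-0.13]])

```text
time: 18.95
tool_pos: [0.6374, 0.0412, 0.0737]
tool_rot: [-3.14, -0.0, 1.785]
contact_force: [-0.5, -0.2, -0.2]
opening: 0.0399
grip_force: 0.0
```

Emit:
jog_arm(plan=[[0,0,0,0,-0.4],[0,0,0,0,-0.6],[0,0,0,0,-0.8],[0,0,0,0,-0.8],[0,0,0,0,-0.8],[0,0,0,0,-0.8]], squeeze=15)

```text
time: 19.55
tool_pos: [0.636, 0.0407, 0.0745]
tool_rot: [-3.137, -0.0, 1.785]
contact_force: [-6.7, -1.8, 3.7]
opening: 0.0147
grip_force: 15.0
```

Run:
```python
import numpy as np
P=np.array([.5925,.0252]);c=np.array([.6376,.0412]);y=.213
R=np.array([[np.cos(y),-np.sin(y)],[np.sin(y),np.cos(y)]])
for q in (1.69,1.5,1.3,1.1,.9,.7,.5,.35,.2,.1,0,-.05,-.1):
    p=P+.046*R@[np.sin(q),-np.cos(q)];print(q,((p-c)/.08).round(3))
```

```text
1.69 [-0.02  -0.012]
1.5 [ 0.005 -0.119]
1.3 [ 0.01  -0.233]
1.1 [-0.008 -0.347]
0.9 [-0.048 -0.454]
0.7 [-0.109 -0.552]
0.5 [-0.188 -0.635]
0.35 [-0.257 -0.686]
0.2 [-0.333 -0.727]
0.1 [-0.387 -0.747]
0 [-0.442 -0.762]
-0.05 [-0.47  -0.767]
-0.1 [-0.499 -0.771]
```

Emit:
jog_arm(plan=[[-0.02,-0.012,0,0,-0.8],[-0.008,-0.065,0,0,-0.8],[0.005,-0.119,0,0,-0.8],[0.008,-0.176,0,0,-0.8],[0.01,-0.233,0,0,-0.8],[0.001,-0.29,0,0,-0.8],[-0.008,-0.347,0,0,-0.8],[-0.028,-0.4,0,0,-0.8],[-0.048,-0.454,0,0,-0.8],[-0.048,-0.454,0,0,-0.8]])

```text
time: 20.55
tool_pos: [0.6368, 0.0026, 0.0747]
tool_rot: [3.136, 0.003, 1.784]
contact_force: [8.7, -1.9, -4.5]
opening: 0.0149
grip_force: 15.0
```

Run:
```python
import numpy as np
P=np.array([.5945,.0218]);c=np.array([.6338,.0049]);y=.213
R=np.array([[np.cos(y),-np.sin(y)],[np.sin(y),np.cos(y)]])
for q in (.93,.8,.65,.5,.35,.2,.1,0,-.05,-.1,-.15):
    p=P+.046*R@[np.sin(q),-np.cos(q)];print(q,((p-c)/.08).round(3),p.round(4))
```

```text
0.93 [ 0.032 -0.027] [0.6364 0.0027]
0.8 [-0.003 -0.093] [ 0.6335 -0.0025]
0.65 [-0.054 -0.163] [ 0.6295 -0.0081]
0.5 [-0.115 -0.224] [ 0.6246 -0.013 ]
0.35 [-0.184 -0.275] [ 0.6191 -0.0171]
0.2 [-0.26  -0.315] [ 0.613  -0.0203]
0.1 [-0.314 -0.336] [ 0.6087 -0.022 ]
0 [-0.37  -0.351] [ 0.6042 -0.0232]
-0.05 [-0.398 -0.356] [ 0.602  -0.0236]
-0.1 [-0.426 -0.36 ] [ 0.5997 -0.0239]
-0.15 [-0.455 -0.363] [ 0.5974 -0.0241]
```

Emit:
jog_arm(plan=[[0.02,-0.05,0,0,-0.8],[-0.003,-0.093,0,0,-0.8],[-0.028,-0.128,0,0,-0.8],[-0.054,-0.163,0,0,-0.8],[-0.085,-0.195,0,0,-0.8],[-0.115,-0.224,0,0,-0.8],[-0.15,-0.25,0,0,-0.8],[-0.184,-0.275,0,0,-0.8],[-0.22,-0.297,0,0,-0.8],[-0.26,-0.315,0,0,-0.8],[-0.26,-0.315,0,0,-0.8]])

```text
time: 21.65
tool_pos: [0.6162, -0.0256, 0.075]
tool_rot: [3.136, 0.008, 1.783]
contact_force: [10.9, -12.8, -6.5]
opening: 0.0136
grip_force: 17.8
```

The forces show the knob slid to the edge of the pads along tool x, with q at about 0.23 now. Re-centre and re-grip for the last stretch.

Emit:
jog_arm(plan=[[0,0,0,0,-0.45],[0,0,0,0,-0.35],[0,0,0,0,-0.35],[0.016,0.044,0,0,-0.35],[0.016,0.044,0,0,-0.35],[0.016,0.044,0,0,-0.35]])

```text
time: 22.25
tool_pos: [0.6145, -0.0165, 0.0744]
tool_rot: [-3.141, 0.0, 1.785]
contact_force: [0.3, -0.5, 0.2]
opening: 0.03
grip_force: 0.0
```

Run:
```python
from h import *
np.set_printoptions(precision=4,suppress=True)
o=readout.observe();print(o['tool_pos'],o['contact_force'])
for n in('side','top'):
    im=snap(n,n+'8.png');h=cv2.cvtColor(im,cv2.COLOR_BGR2HSV);m=(((h[...,0]<8)|(h[...,0]>172))&(h[...,1]>130)&(h[...,2]>50)).astype(np.uint8)
    k,l,s,c=cv2.connectedComponentsWithStats(m)
    print(n,proj(n,[.6143,-.0168,.107]))
    for i in range(1,k):
        if s[i,4]>6 and np.hypot(*(c[i]-proj(n,[.6143,-.0168,.107])))<40:print(c[i],s[i],onz(n,*c[i],.107))
s=cv2.imread('pics/side8.png');g=cv2.cvtColor(s,cv2.COLOR_BGR2GRAY)
for u,v in((318.8,243.5),(263.3,237)):print('dot',blob((g<70).astype(np.uint8),u,v,4)[:2])
```

```text
[ 0.6145 -0.0165  0.0744] [ 0.3024 -0.5482  0.2216]
side [309.0085 192.9944]
[308.5309 193.0123] [306 186   6  16  81] [ 0.6151 -0.0162  0.107 ]
top [370.4199 199.7871]
dot (array([318.5, 243. ]), array([318, 243,   2,   1,   2], dtype=int32))
dot (array([263.5, 237. ]), array([263, 237,   2,   1,   2], dtype=int32))
```

The knob is where predicted (side px (308.5,193.0)), and the plate dots have not moved.

Emit:
jog_arm(plan=[[0,0,0,0,-0.6],[0,0,0,0,-0.8],[0,0,0,0,-0.8],[0,0,0,0,-0.8],[-0.04,-0.009,0,0,-0.8],[-0.076,-0.018,0,0,-0.8],[-0.105,-0.026,0,0,-0.8],[-0.133,-0.034,0,0,-0.8],[-0.133,-0.034,0,0,-0.8],[-0.133,-0.034,0,0,-0.8]], squeeze=20)

```text
time: 23.35
tool_pos: [0.6057, -0.0212, 0.0746]
tool_rot: [3.138, 0.003, 1.784]
contact_force: [7.0, -5.0, -3.9]
opening: 0.0139
grip_force: 20.0
```

Emit:
jog_arm(plan=[[-0.03,-0.01,0,0,-0.8],[-0.05,-0.015,0,0,-0.8],[-0.05,-0.015,0,0,-0.8]])

```text
time: 23.65
tool_pos: [0.603, -0.0221, 0.0747]
tool_rot: [3.135, 0.003, 1.784]
contact_force: [10.4, -3.6, -7.3]
opening: 0.0145
grip_force: 20.0
```

Emit:
jog_arm(plan=[[-0.03,-0.005,0,0,-0.8],[-0.05,-0.01,0,0,-0.8],[-0.05,-0.01,0,0,-0.8]])

```text
time: 23.95
tool_pos: [0.6028, -0.0223, 0.0749]
tool_rot: [3.127, 0.004, 1.783]
contact_force: [23.7, 0.5, -15.6]
opening: 0.014
grip_force: 20.0
```

Hard stop reached. Relax, release and rise.

Emit:
jog_arm(plan=[[0.07,0.01,0,0,-0.8],[0.07,0.01,0,0,-0.6],[0.07,0.01,0,0,-0.35],[0.07,0.01,0,0,-0.25],[0.07,0.01,0,0,-0.25],[0.07,0.01,0.1,0,-0.25],[0.07,0.01,0.4,0,-0.25],[0.07,0.01,0.8,0,-0.25],[0.07,0.01,1,0,-0.25],[0.07,0.01,1,0,-0.25]])

```text
time: 24.95
tool_pos: [0.6031, -0.0209, 0.1579]
tool_rot: [3.136, 0.002, 1.785]
contact_force: [-0.2, -0.4, -0.2]
opening: 0.0339
grip_force: 0.0
```

Run:
```python
from h import *
np.set_printoptions(precision=4,suppress=True)
print(readout.observe()['contact_force'])
R=lambda y:np.array([[np.cos(y),-np.sin(y)],[np.sin(y),np.cos(y)]])
s=snap('side','side9.png');h=cv2.cvtColor(s,cv2.COLOR_BGR2HSV);m=(((h[...,0]<8)|(h[...,0]>172))&(h[...,1]>130)&(h[...,2]>50)).astype(np.uint8)
k,l,st,c=cv2.connectedComponentsWithStats(m)
for i in range(1,k):
    if st[i,4]>20:print(c[i],st[i,4],onz('side',*c[i],.107))
for q in(0,.06,.12,.2):print(q,proj('side',[*(np.array([.594,.0255])+.046*R(.213)@[np.sin(q),-np.cos(q)]),.107]))
g=cv2.cvtColor(s,cv2.COLOR_BGR2GRAY)
for u,v in((318.8,243.5),(263.3,237)):print('dot',blob((g<70).astype(np.uint8),u,v,4)[:2])
```

```text
[-0.2301 -0.3846 -0.2385]
[449.3333 124.4583] 96 [ 0.5343 -0.8505  0.107 ]
[125.9504 197.8571] 343 [0.9063 0.1784 0.107 ]
[314.2338 193.3896] 77 [ 0.6041 -0.0197  0.107 ]
0 [314.3466 193.4502]
0.06 [312.9949 193.3332]
0.12 [311.6279 193.2424]
0.2 [309.789  193.1627]
dot (array([318.5, 243. ]), array([318, 243,   2,   1,   2], dtype=int32))
dot (array([263., 237.]), array([262, 237,   3,   1,   3], dtype=int32))
```

The knob is at px (314.2,193.4), which matches q = 0, and the plate has not moved. Handing in.

```bash
python3 -c "
from cell import ticket
print(ticket.hand_in())"
```

```text
the job is handed in; nothing more can be done
None
```

The mirror plate measures home on all the seats I could check in the side camera, the clamp is swung round to its stop, the arm never went near the dish, timer or bottle, and the job was handed in at about 25 s of the 72 s allowed, with no verdict returned.

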